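# Pack a pasta kit and a baking kit from the pantry stock

### The job

Make up two kits from the goods on the shelf. The pasta kit goes in the white tray: stand the red jar in its wide, dark-lined compartment and the green shaker in its narrow one; the baking kit goes in the blue tray: stand the short silver can in its wide compartment with the amber bottle upright on the middle of the can's top, and the yellow carton in its narrow one. Set everything down upright rather than dropping it, and leave the orange jar, the blue shaker and the green carton where they stand.

Things in the scene. Friction and masses are not known exactly. Their poses are not given: they have to be found in the camera images.
- white_tray: Shallow open white plastic tray, fixed: 100 mm (x) by 172 mm (y) outside, walls 4 mm thick, 22 mm high; floor 5 mm thick, its top 5 mm above the origin. A like divider makes a wide compartment (dark-lined floor), 92 x 92 mm inside, centred at x 0, y -36 mm, and a narrow one, 92 (x) x 68 (y) mm, centred at x 0, y +48 mm. Origin: centre of underside, z up. The pasta kit goes here.
- blue_tray: Shallow open blue plastic tray, fixed: 100 mm (x) by 172 mm (y) outside, walls 4 mm thick, 22 mm high; floor 5 mm thick, its top 5 mm above the origin. A like divider makes a wide compartment (dark-lined floor), 92 x 92 mm inside, centred at x 0, y -36 mm, and a narrow one, 92 (x) x 68 (y) mm, centred at x 0, y +48 mm. Origin: centre of underside, z up. The baking kit goes here.
- red_jar: Upright round jar, 60 mm in diameter and 90 mm tall: red body to 73 mm with a white paper band, red screw lid 56 mm across above. Origin at the centre of its underside, z up. About 0.3 kg. Pasta sauce. Stock for a kit, loose.
- green_shaker: Upright round herb shaker, 40 mm in diameter and 90 mm tall, green body (white paper band) to 70 mm and green cap (39 mm across) above. Origin at the centre of its underside, z up. About 0.09 kg. Stock for a kit, loose.
- silver_can: Short upright bare-metal can, 60 mm in diameter, 60 mm tall, flat top, white paper band. Origin at the centre of its underside, z up. About 0.28 kg. Stock for a kit, loose.
- amber_bottle: Small upright amber-brown bottle: body 38 mm in diameter up to 58 mm, above it a narrow neck (26 mm) and black cap (25 mm across), 80 mm tall in all; white paper band. Origin at the centre of its underside, z up. About 0.08 kg. Stock for a kit, loose.
- yellow_carton: Upright yellow carton, 40 mm along its x, 50 mm along its y, 95 mm tall, white label patches. Origin at the centre of its underside, z up. About 0.13 kg. Stock for a kit, loose.
- orange_jar: Upright round jar, 60 mm in diameter and 90 mm tall: orange body to 73 mm with a white paper band, orange screw lid 56 mm across above. Origin at the centre of its underside, z up. About 0.3 kg. Belongs to no kit: loose, to be left standing where it is.
- blue_shaker: Upright round herb shaker, 40 mm in diameter and 90 mm tall, blue body (white paper band) to 70 mm and white cap (39 mm across) above. Origin at the centre of its underside, z up. About 0.09 kg. Belongs to no kit: loose, to be left standing where it is.
- green_carton: Upright green carton, 40 mm along its x, 50 mm along its y, 95 mm tall, white label patches. Origin at the centre of its underside, z up. About 0.13 kg. Belongs to no kit: loose, to be left standing where it is.
Things that resemble listed ones, but are neither listed nor needed, are in the scene too. What is shaped like the green_shaker but purple is not meant.

How it is judged:
By the outcome, as a careful person would: the job done as asked, in the order asked, and still so for the second after the job is handed in, with the robot touching nothing.
It also fails if it takes over 128 s, if anything falls off the work surface, if the arm or the gripper's body presses on something with over 40 N, if the wrist force passes 120 N, or if a joint passes its speed limit or range.

### The arm

A 7-joint arm with a two-finger parallel gripper is mounted at the origin on the work surface. World frame = base frame: x ahead of the robot, y to its left, z up, the work surface at z = 0. Lengths are in m, angles in rad, forces in N, time in s.
With the tool pointing down it reaches from about 0.4 to 0.9 m from the base axis. Payload 5.6 kg.
Tool frame: the origin (TCP) lies midway between the tips of the shut fingers; the grasp point (between the pads) lies 19 mm behind it; z points along the fingers, y is the line along which they close (so a half turn about z gives the same grasp; the last joint's range is limited). The gripper opens to 92 mm and grips with 3 to 60 N. Pads are 20 mm wide; open, the fingers measure 128 mm over their backs; the gripper's body (75 mm by 189 mm) begins 69 mm behind the grasp point.
Start: joints at [1.301, 0.468, -0.012, 1.603, 0.006, 1.071, -0.056], TCP at [0.146, -0.633, 0.215] pointing down, gripper open.
Joint ranges: [-2.53, 2.53], [-0.31, 2.02], [-1.57, 1.55], [0.28, 2.44], [-1.29, 4.43], [0.15, 1.84], [-2.92, 2.92]. Speed limits (rad/s): [2.57, 2.57, 3.14, 3.14, 3.14, 3.14, 3.14].

### API

Orientations are given as a 3x3 rotation matrix whose columns are the frame's x, y, z axes.
In Python, from station import env, effector, solver, viewer, workorder, search_frame, tip_of gives the robot as it stands. Calls block until the motion is done:
- env.reach(position, orientation): joint-space move of the TCP to a pose.
- env.movel(position, frame=None, rate=0.15): straight line of the TCP; frame=None keeps the orientation; rate is the mean speed in m/s.
- env.goto_joints(angles): joint-space move.
- effector.release() and effector.grasp(squeeze=None): open the fingers fully, or close them until they stop; squeeze is the grip in N (None keeps the last).
- env.pause(seconds).
- solver.inverse_kinematics(position, orientation): joint angles nearest the present ones, or None.
- env.sense(): the state.
- viewer.read_camera(name): name is "scene" or "top"; returns (picture, depth): 384x512x3 uint8, red, green, blue; 384x512 float32, m along the optical axis (not along the pixel's ray), 0 where there is no reading.
- viewer.camera_info(name): a dict with "intrinsics" (3x3 intrinsics, pixels), "eye" and "rotation" of the camera in the world. Camera axes: x right, y up, looking along -z (the intrinsics and any distortion apply to the point x, -y, -z); pixel columns grow to the right and rows downward; lengths in m; the calibration is good to about 2 mm. A picture is of the moment at which its call begins. camera_info takes no time and is no camera call.
A pose or a line that the arm cannot do raises env.PlanningError and nothing moves.
- workorder.finish_job(): hands the job in; it is judged then, once.
Trained networks look in the newest picture that a camera, given by its name, has taken for a name from the list of things; names that differ only in an ending like _2 or _b are one class to them, and where a whole thing is asked for, a point or a joint stands for the part that bears it (a point fixed in the world has none). Each returns a list of dicts, best first, with "score" (0 to 1); they miss things now and then, are a little off and sometimes report something else, mostly with a low value. They report only what shows in the picture. A call takes as long as a camera call. They do not tell look-alikes from the thing itself.
- search_frame(camera, name): "at" ([x, y, z] in m, in world coordinates, good to about 4 mm: the middle of the surface that is visible of it).
- tip_of(camera, name): "at" ([x, y, z] in m, in world coordinates, good to about 4 mm: a listed point, or the origin of a listed thing).
The state is a dict: "t": time; "joint_positions": joint angles; "joint_velocities": joint speeds; "tau": joint torques, N m; "ee_pos": TCP position; "tcp_rot": TCP orientation; "wrist_force": force on the tool from outside, world axes, zero at the start; "moment": the same for the moment, N m; "gripper_width": finger opening in m; "grasp_force": force on a finger pad.
Only numpy, scipy, OpenCV 4.12 (cv2) and the standard library are available. Lean on these libraries where they do the work, as an engineer would, in place of code of your own. Each camera call takes 0.05 s, during which the arm holds its last target. There are 200 camera calls.

## Working session

There is one attempt and no reset: what is moved stays moved. The work goes in short steps, each a Python script; the robot and the scene stay as the last script left them, time stands still between calls to the robot, and variables do not carry over. Pictures are saved under pics/ and viewed, at most 14 in all, crops included, and the job is handed in when it is done.

```bash
ls; mkdir -p pics; python3 - <<'E'
from station import env,viewer
import cv2,numpy as np
for n in("scene","top"):
    p,d=viewer.read_camera(n); cv2.imwrite(f"pics/{n}0.png",p[:,:,::-1]); np.save(f"pics/{n}0.npy",d)
    c=viewer.camera_info(n); print(n,c)
s=env.sense();print(s['t'],s['ee_pos'],s['tcp_rot'],s['gripper_width'])
E
```

```text
pics
scene {'intrinsics': array([[373.34564865,   0.        , 259.13879837],
       [  0.        , 373.34564865, 189.30374305],
       [  0.        ,   0.        ,   1.        ]]), 'eye': array([ 0.93498777, -0.67981091,  0.72386269]), 'rotation': array([[ 0.87435076, -0.3367526 ,  0.34944018],
       [ 0.4848012 ,  0.57364931, -0.66022289],
       [ 0.02187565,  0.7466754 ,  0.66482878]])}
top {'intrinsics': array([[415.6966766 ,   0.        , 257.08098855],
       [  0.        , 415.6966766 , 183.71349712],
       [  0.        ,   0.        ,   1.        ]]), 'eye': array([ 0.40220494, -0.00514511,  1.08491619]), 'rotation': array([[ 0.02211525,  0.98856568, -0.14916039],
       [-0.99949657,  0.025257  ,  0.01920139],
       [ 0.02274918,  0.14866065,  0.98862657]])}
0.1 [ 0.14596572 -0.63286104  0.21371422] [[ 9.74406994e-01  2.24790556e-01 -4.65237803e-04]
 [ 2.24791011e-01 -9.74405801e-01  1.52832662e-03]
 [-1.09777024e-04 -1.59379342e-03 -9.99998724e-01]] 0.0917395977490445
```

View pics/scene0.png

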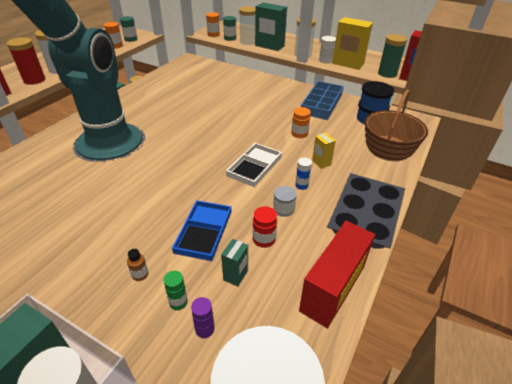

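View pics/top0.png

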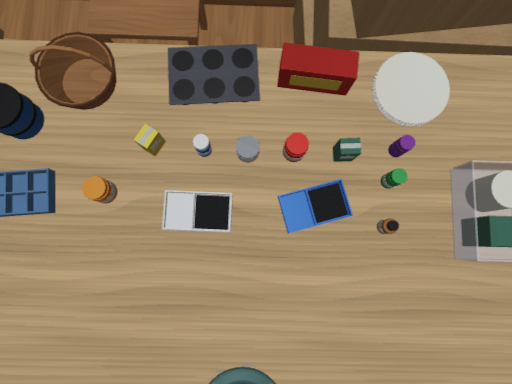

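Scene: red jar (265,227), silver can (285,200), amber bottle (137,265), green shaker (175,290; purple look-alike at 203,317), yellow carton (324,150). The look-alikes are the orange jar (301,122), blue shaker (304,173) and green carton (235,262). Blue tray at (203,230), white tray at (254,163). In the top view these are: red 296,145; can 248,149; green shaker 396,178 (purple 402,146); amber 389,226; yellow 147,138; trays 197,211 and 315,206.

```bash
cat > h.py <<'E'
from station import env,effector,solver,viewer,workorder,search_frame,tip_of
import numpy as np,cv2
def cloud(n):
    p,d=viewer.read_camera(n);c=viewer.camera_info(n);K=c['intrinsics']
    v,u=np.mgrid[:384,:512]
    X=np.stack([(u-K[0,2])/K[0,0]*d,-(v-K[1,2])/K[1,1]*d,-d],-1)
    W=X@c['rotation'].T+c['eye']; W[d==0]=np.nan
    return p,W
def near(W,c,r,z0,z1):
    q=W.reshape(-1,3);return q[(np.hypot(q[:,0]-c[0],q[:,1]-c[1])<r)&(q[:,2]>z0)&(q[:,2]<z1)]
E
python3 - <<'E'
from h import *
p,W=cloud("top")
big=cv2.resize(p[120:245,130:420],None,fx=2.7,fy=2.7,interpolation=cv2.INTER_CUBIC);cv2.imwrite("pics/crop.png",big[:,:,::-1])
px=dict(red_jar=(296,141,.09),green_shaker=(398,177,.09),silver_can=(248,145,.06),amber_bottle=(391,226,.08),yellow_carton=(148,132,.095),orange_jar=(95,187,.09),blue_shaker=(201,142,.09),green_carton=(350,144,.095))
p2,W2=cloud("scene")
f=lambda a:np.round(a,4)
for n,(u,v,h) in px.items():
    c=np.nanmedian(W[v-2:v+3,u-2:u+3].reshape(-1,3),0)
    out=[]
    for w in(W,W2):
        q=near(w,c,.05,h-.006,h+.01)
        if len(q)<5: out.append(None);continue
        r=cv2.minAreaRect(q[:,:2].astype(np.float32)*1000)
        out.append((len(q),f(np.median(q[:,2])),np.round(r[0],1),np.round(r[1],1),round(r[2],1)))
    t=[(round(x['score'],2),f(x['at'])) for x in tip_of("top",n)[:2]]
    print(n,f(c),*out,t,sep="\n   ")
for n,(u,v) in dict(white_tray=(197,211),blue_tray=(315,206)).items():
    c=np.nanmedian(W[v-2:v+3,u-2:u+3].reshape(-1,3),0)
    for w in(W,W2):
        q=near(w,c,.11,.015,.03)
        if len(q)<5: continue
        r=cv2.minAreaRect(q[:,:2].astype(np.float32)*1000)
        print(n,len(q),np.round(r[0],1),np.round(r[1],1),round(r[2],1))
    print([(round(x['score'],2),f(x['at'])) for x in tip_of("top",n)[:2]])
    q=near(W,c,.11,-.01,.012);print('floor z',f(np.percentile(q[:,2],[5,50,95])))
E
```

```text
red_jar
   [ 0.6616 -0.118   0.0905]
   (399, np.float64(0.0908), array([ 656.8, -121.4]), array([54. , 54.5]), 64.7)
   (342, np.float64(0.09), array([ 657.6, -122.1]), array([54.5, 55.8]), 63.4)
   [(0.85, array([ 6.541e-01, -1.183e-01,  1.000e-04]))]
green_shaker
   [ 0.5778 -0.3686  0.0904]
   (207, np.float64(0.0908), array([ 582.3, -372. ]), array([37.2, 37.8]), 78.4)
   (270, np.float64(0.09), array([ 583.7, -372.5]), array([37.8, 37. ]), 32.1)
   [(0.91, array([ 0.5811, -0.3744,  0.0007])), (0.83, array([ 0.6632, -0.3971,  0.0038]))]
silver_can
   [6.545e-01 1.000e-04 6.100e-02]
   (431, np.float64(0.0607), array([652.7,   1.2]), array([57.9, 58.2]), 2.3)
   (293, np.float64(0.0598), array([652.5,   1.3]), array([57.9, 59.2]), 87.1)
   [(0.79, array([6.501e-01, 2.600e-03, 3.000e-04]))]
amber_bottle
   [ 0.4583 -0.3514  0.0805]
   (84, np.float64(0.0807), array([ 461.4, -358. ]), array([22.6, 22.7]), 75.0)
   (101, np.float64(0.0794), array([ 462.7, -358.2]), array([24.2, 23.6]), 73.9)
   [(0.84, array([ 4.621e-01, -3.552e-01, -3.000e-04])), (0.16, array([6.630e-01, 2.551e-01,
[... 665 characters left out ...]
654.8, 115.2]), array([36.8, 35.6]), 56.3)
   [(0.55, array([ 0.6557,  0.1182, -0.0023]))]
green_carton
   [ 0.6557 -0.25    0.0962]
   (332, np.float64(0.0959), array([ 652.2, -251.7]), array([39.7, 50.2]), 3.1)
   (385, np.float64(0.0951), array([ 653.3, -251.4]), array([40.5, 51.5]), 2.2)
   [(0.65, array([ 6.497e-01, -2.525e-01,  4.000e-04]))]
white_tray 450 [489.8 125.2] [172.3 100.1] 88.9
white_tray 389 [489.8 126.8] [176.9 102.5] 88.8
[(0.89, array([ 0.4871,  0.1309, -0.0007]))]
floor z [-0.0019  0.0027  0.0085]
blue_tray 442 [ 511.1 -177.2] [ 99.9 173.1] 16.4
blue_tray 569 [ 510.9 -175.5] [101.1 176.6] 16.4
[(0.7, array([ 0.5092, -0.1745, -0.0034]))]
floor z [-0.0018  0.0029  0.0086]
```

View pics/crop.png

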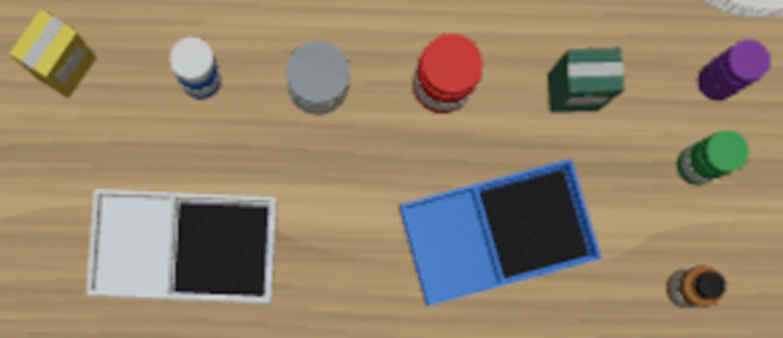

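The crop confirms the choices: green shaker (crop 725,152), not the purple one (748,62), and the red jar, grey can, amber bottle and yellow carton as listed. I'll start with the red jar.

```bash
cat >> h.py <<'E'
def tray(c,yaw,off):
    a=np.radians(yaw);return np.array([c[0]-np.sin(a)*off,c[1]+np.cos(a)*off])
WH=((.4898,.1258),-1.1); BL=((.511,-.1765),16.4)
WIDE,NARROW=-.036,.048
def ori(pos,deg):
    best=None
    for k in(0,180,-180):
        a=np.radians(deg+k);y=np.array([np.cos(a),np.sin(a),0]);z=np.array([0,0,-1.])
        R=np.c_[np.cross(y,z),y,z];q=solver.inverse_kinematics(pos,R)
        if q is not None and (best is None or abs(q[6])<best[0]): best=(abs(q[6]),R)
    return best[1]
UP=.24
def fz(): return env.sense()['wrist_force'][2]
def pick(xy,deg,h,squeeze):
    p=[*xy,UP];env.reach(p,ori(p,deg))
    env.movel([*xy,h],rate=.2);effector.grasp(squeeze);env.pause(.1)
    w=env.sense()['gripper_width'];f0=fz()
    env.movel([*xy,UP],rate=.2);s=env.sense()
    print('pick w',round(w,4),round(s['gripper_width'],4),'F',round(s['grasp_force'],1),'dfz',round(fz()-f0,2),'t',s['t'])
def place(xy,deg,h,floor):
    p=[*xy,UP];env.reach(p,ori(p,deg))
    z=floor+h+.003
    env.movel([*xy,z+.03],rate=.2);env.pause(.1);env.movel([*xy,z],rate=.06);env.pause(.1);f0=fz()
    while z>floor+h-.002:
        z-=.001;env.movel([*xy,z],rate=.03);env.pause(.05)
        if fz()-f0>1.2: break
    print('place dz',round(z-floor-h,4),'df',round(fz()-f0,2))
    effector.release();env.pause(.1)
    env.movel([*xy,UP-.02],rate=.2);print('t',env.sense()['t'])
E
python3 - <<'E'
from h import *
effector.release()
pick((.657,-.1217),0,.035,25)
place(tray(*WH,WIDE),WH[1],.035,.005)
p,_=cloud("scene");cv2.imwrite("pics/s1.png",p[:,:,::-1])
E
```

```text
pick w 0.0598 0.0594 F 25.0 dfz -9.08 t 6.5083
place dz 0.0 df 4.8
t 12.075
```

View pics/s1.png

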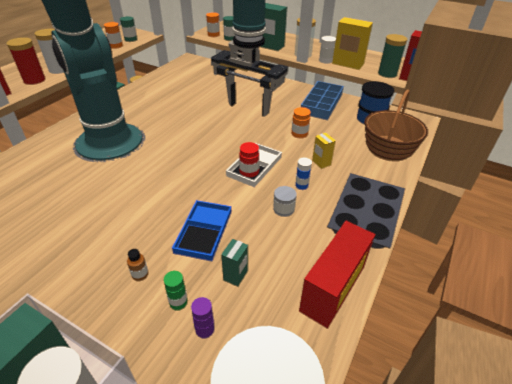

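```bash
python3 - <<'E'
from h import *
pick((.583,-.3722),90,.033,14)
place(tray(*WH,NARROW),WH[1],.033,.005)
pick((.6526,.0012),0,.025,25)
place(tray(*BL,WIDE),BL[1],.025,.005)
p=[.45,-.33,.28];env.reach(p,ori(p,0))
for n in("top","scene"):
    p,W=cloud(n);cv2.imwrite(f"pics/{n}2.png",p[:,:,::-1])
    for nm,c,z in(("jar",tray(*WH,WIDE),.095),("shk",tray(*WH,NARROW),.095),("can",tray(*BL,WIDE),.065),("amber",(.462,-.358),.08)):
        q=near(W,c,.045,z-.006,z+.008);print(n,nm,np.round(c*1000 if nm!="amber" else c,1),len(q),end=' ')
        if len(q)>8:
            r=cv2.minAreaRect(q[:,:2].astype(np.float32)*1000);print(np.round(np.median(q[:,2]),4),np.round(r[0],1),np.round(r[1],1),end='')
        print()
E
```

```text
pick w 0.04 0.04 F 14.0 dfz -1.86 t 17.15
place dz 0.002 df 1.37
t 23.3167
pick w 0.0594 0.06 F 25.0 dfz -7.53 t 27.3917
place dz -0.0 df 2.53
t 32.9917
top jar [489.1  89.8] 429 0.0956 [490.4  90. ] [53.  54.8]
top shk [490.7 173.8] 212 0.0954 [491.7 169.5] [36.1 37.9]
top can [ 521.2 -211. ] 459 0.0659 [ 521.4 -210.2] [57.6 57.1]
top amber [ 0.5 -0.4] 85 0.0806 [ 462.1 -357.8] [22.  24.1]
scene jar [489.1  89.8] 197 0.0946 [491.5  89.4] [52.9 55.8]
scene shk [490.7 173.8] 95 0.0945 [492.6 169.1] [36.3 41. ]
scene can [ 521.2 -211. ] 396 0.0646 [ 522.8 -211. ] [57.4 59.4]
scene amber [ 0.5 -0.4] 101 0.0792 [ 462.  -358.1] [23.5 25.5]
```

The red jar stands in the dark-lined compartment (249,158), and the shaker and can check out by depth. Next is the bottle, picked and placed at the same finger angle.

```bash
python3 - <<'E'
from h import *
pick((.462,-.358),BL[1],.021,14)
place((.5218,-.2106),BL[1],.021,.065)
p=[.60,.2,.28];env.reach(p,ori(p,59))
for n in("top","scene"):
    p,W=cloud(n);cv2.imwrite(f"pics/{n}3.png",p[:,:,::-1])
    for nm,c,z,r in(("can",(.5218,-.2106),.065,.045),("bottle",(.5218,-.2106),.145,.045),("yellow",(.6642,.2487),.095,.05)):
        q=near(W,c,r,z-.006,z+.008);print(n,nm,len(q),end=' ')
        if len(q)>8:
            r=cv2.minAreaRect(q[:,:2].astype(np.float32)*1000);print(np.round(np.median(q[:,2]),4),np.round(r[0],1),np.round(r[1],1),r[2],end='')
        print()
E
```

```text
pick w 0.0375 0.0377 F 14.0 dfz -0.28 t 37.525
place dz -0.001 df 7.49
t 42.85
top can 209 0.0658 [ 519.6 -207.5] [58.5 50.6] 30.28990936279297
top bottle 97 0.146 [ 522.2 -210.9] [22.6 24.3] 45.4643669128418
top yellow 0 
scene can 229 0.065 [ 525.5 -215. ] [58.3 52.3] 41.32343673706055
scene bottle 84 0.1445 [ 522.2 -211.1] [22.5 23.7] 33.40789794921875
scene yellow 154 0.0948 [664.  250.2] [41.6 52.8] 57.99338912963867
```

View pics/scene3.png

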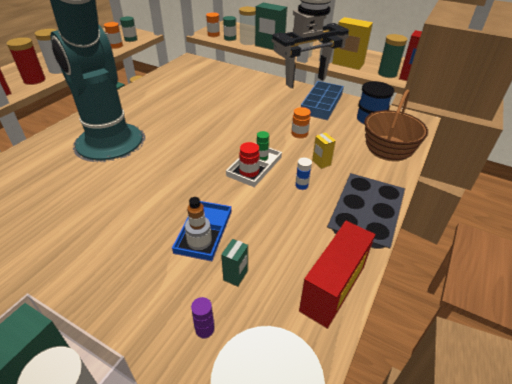

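The bottle stands centred on the can (195,215). The last item is the carton.

```bash
python3 - <<'E'
from h import *
pick((.6642,.249),59,.045,15)
place(tray(*BL,NARROW+.002),BL[1],.045,.005)
p=[.40,.0,.30];env.reach(p,ori(p,0));env.pause(.5)
for n in("top","scene"):
    p,W=cloud(n);cv2.imwrite(f"pics/{n}4.png",p[:,:,::-1])
    for nm,c,z,r in(("bottle",(.5218,-.2106),.145,.045),("yellow",tray(*BL,NARROW),.1,.05),("orange",(.5343,.3655),.09,.045),("blue",(.6545,.1157),.09,.045),("greenc",(.6528,-.2515),.095,.045)):
        q=near(W,c,r,z-.006,z+.008);print(n,nm,np.round(np.array(c)*1000,1),len(q),end=' ')
        if len(q)>8:
            r=cv2.minAreaRect(q[:,:2].astype(np.float32)*1000);print(np.round(np.median(q[:,2]),4),np.round(r[0],1),np.round(r[1],1),r[2],end='')
        print()
E
python3 -c "
import cv2,numpy as np
a=cv2.imread('pics/scene4.png')[100:300,130:390];cv2.imwrite('pics/f.png',cv2.resize(a,None,fx=3,fy=3))"
```

```text
pick w 0.0397 0.04 F 15.0 dfz -2.81 t 48.1417
place dz -0.001 df 8.8
t 54.6417
top bottle [ 521.8 -210.6] 96 0.1459 [ 522.7 -211.3] [23.3 23.5] 1.845163106918335
top yellow [ 497.4 -130.5] 356 0.1007 [ 497.2 -128.1] [40.  50.4] 15.474576950073242
top orange [534.3 365.5] 438 0.0904 [534.7 366.3] [54.  55.5] 2.7315590381622314
top blue [654.5 115.7] 195 0.0909 [654.2 116.2] [36.4 36.5] 3.6212728023529053
top greenc [ 652.8 -251.5] 335 0.096 [ 652.3 -251.9] [39.3 51.6] 3.569223403930664
scene bottle [ 521.8 -210.6] 83 0.1447 [ 523.9 -210.7] [23.3 23.9] 2.768603801727295
scene yellow [ 497.4 -130.5] 249 0.0997 [ 497.9 -127.7] [40.9 52.6] 14.262353897094727
scene orange [534.3 365.5] 132 0.0898 [535.7 365.7] [55.8 53.4] 67.939697265625
scene blue [654.5 115.7] 112 0.0897 [655.3 116.4] [38.  37.6] 70.55541229248047
scene greenc [ 652.8 -251.5] 383 0.095 [ 653. -251.] [40.2 51.9] 3.0765490531921387
```

View pics/f.png

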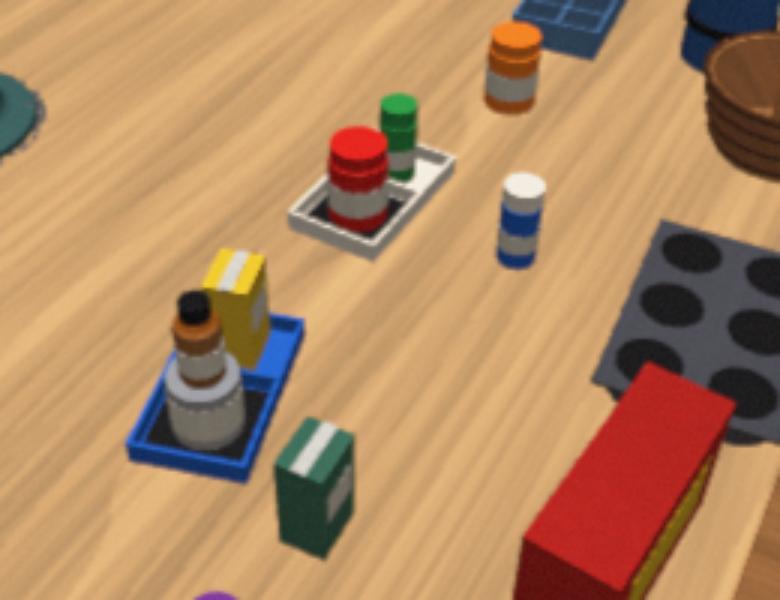

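Both kits are complete and upright: jar (358,180) and shaker (398,135) in the white tray; can with bottle (203,380) and carton (238,305) in the blue. The three bystanders haven't moved, so I'm handing in.

```bash
python3 -c "
from station import workorder
print(workorder.finish_job())"
```

```text
the job is handed in; nothing more can be done
None
```

Both kits are packed upright in their trays in the order asked, the orange jar, blue shaker and green carton are where they stood, and the job was handed in at about 57 s of the 128 s allowed, with no verdict returned.

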